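Seal the food canisters in order

ROBOT

A 6-joint arm with a two-finger parallel gripper is mounted at the origin on the work surface. World frame = base frame: x ahead of the robot, y to its left, z up, the work surface at z = 0. Lengths are in m, angles in rad, forces in N, time in s.
With the tool pointing down it reaches from about 0.35 to 0.775 m from the base axis. Payload 5.5 kg.
Tool frame: the origin (TCP) lies at the very end of the fingers, on their centre line; the grasp point (between the pads) lies 19 mm behind it; x points along the fingers, y is the direction in which the jaws open and shut, and the axes are right-handed (so a half turn about x gives the same grasp; the last joint's range is limited). The gripper opens to 85 mm and grips with 20 to 120 N. Pads are 22 mm wide; open, the fingers measure 114 mm over their backs; the gripper's body (76 mm by 85 mm) begins 54 mm behind the grasp point. The pads swing forward as they close: fully open they stand 13 mm farther back than shut.
Start: joints at [1.109, 0.313, 0.046, 1.304, 0, 1.431], TCP at [0.182, 0.546, 0.231] pointing down, gripper open.
Joint ranges: [-2.76, 2.76], [-0.86, 1.69], [-1.03, 1.26], [-2.2, 2.34], [-1.47, 1.5], [-3.14, 3.14]. Speed limits (rad/s): [2.57, 2.57, 3.14, 3.14, 3.14, 3.14].

INTERFACE

Orientations are given as a unit quaternion [w, x, y, z].
In Python, from workcell import env gives the robot as it stands.
- The arm moves only by the tool servo_tool, never from a script. Its argument "increments" is a list of rows, each an object with "offset": the shift along the tool's x, y, z in cm, a list of three; "yaw": the turn about the tool's x in degrees. In form: [{"offset": [x, y, z], "yaw": yaw}, ...]. A call has exactly 8 rows; each row is the pose to reach, as a shift and turn from the pose commanded when the call began, along the tool's axes at that moment; what a row does not reach only later rows make up. A row lasts 1/10 s, in which the tool goes at most 50 mm and 8.59 degrees, less where a joint would pass 70% of its speed; a pose out of reach is approached as far as the arm can. A call with a gripper value outside its range is refused whole. "claw" is the opening, from 0 (shut) to 1 (fully open), set as the call begins (left out, the last holds). The fingers move at their own pace and stop on an object; "force" is the grip in N (left out, the last holds). Time passes only in rows, so rows that repeat a pose let the fingers close, or fill a call up. It gives the time, the measured TCP pose, the force and the opening at its end, in the units of the state.
- env.get_state(): the state, without advancing time (a new reading comes with each control period).
- env.read_camera(name): name is "side" or "top"; returns (picture, depth): 384x512x3 uint8, red, green, blue; 384x512 float32, m along the optical axis (not along the pixel's ray), 0 where there is no reading.
- env.camera_model(name): a dict with "vertical_fov" (degrees; the focal length in pixels is half the picture's height over the tangent of half this angle, whatever the lens; pixels are square), "cx", "cy" (the principal point, pixels), "D" ([k1, k2, p1, p2, k3] as OpenCV has them; the pictures are not rectified), "world_from_camera" (4x4, takes a point from camera to world coordinates). Camera axes: x right, y up, looking along -z (the intrinsics and any distortion apply to the point x, -y, -z); pixel columns grow to the right and rows downward; lengths in m; the calibration is good to about 2 mm. A picture is of the moment at which its call begins. camera_model takes no time and is no camera call.
- env.hand_in(): hands the job in, once; it reports no verdict.
The state is a dict: "clock": time; "joint_pos": joint angles; "qvel": joint speeds; "tau": joint torques, N m; "tcp_pos": TCP position; "orientation": TCP orientation; "wrist_force": force on the tool from outside, world axes, zero at the start; "ft_torque": the same for the moment, N m; "finger_gap": finger opening in m.
Only numpy, scipy, OpenCV 4.12 (cv2) and the standard library are available. Lean on these libraries where they do the work, as an engineer would, in place of code of your own. Each camera call takes 0.05 s, during which the arm holds its last target.

TASK

Seal the three see-through food canisters by pushing down the round button in the middle of each lid, gently and with the fingertips only, until it is fully down: first the lowest canister, then the square one, then the tallest. Only press: do not pick up, shift or tip the canisters, leave the other things on the bench alone, and finish clear of everything.

Things in the scene. Friction and masses are not known exactly. Their poses are not given: they have to be found in the camera images.
- can_low: lowest of the three canisters: wide and round, 124 mm across, loose, about 0.6 kg; see-through wall with yellow cheese pieces inside, flat white lid whose top is 80 mm above its underside; origin: centre of the underside, z up
- low_top (a point): centre of the top face of that canister's dark grey seal button, a round flat-topped button 40 mm in diameter in the middle of the lid; it stands about 12 mm above the lid when up and 2 mm when fully down; this point moves with the button
- low_button (a joint): travel of that seal button in m: 0 fully up, 0.010 fully down; it starts up (0 to 0.0015), slides against a steady friction of about 3 N, stops hard at 0.010 and stays where it is left (no spring)
- can_square: middle-height canister: square, 96 mm wide, loose, about 0.6 kg; see-through wall with yellow cheese pieces inside, flat white lid whose top is 110 mm above its underside; origin: centre of the underside, z up
- square_top (a point): centre of the top face of that canister's dark grey seal button, a round flat-topped button 40 mm in diameter in the middle of the lid; it stands about 12 mm above the lid when up and 2 mm when fully down; this point moves with the button
- square_button (a joint): travel of that seal button in m: 0 fully up, 0.010 fully down; it starts up (0 to 0.0015), slides against a steady friction of about 3 N, stops hard at 0.010 and stays where it is left (no spring)
- can_tall: tallest canister: slim and round, 90 mm across, loose, about 0.6 kg; see-through wall with yellow cheese pieces inside, flat white lid whose top is 140 mm above its underside; origin: centre of the underside, z up
- tall_top (a point): centre of the top face of that canister's dark grey seal button, a round flat-topped button 40 mm in diameter in the middle of the lid; it stands about 12 mm above the lid when up and 2 mm when fully down; this point moves with the button
- tall_button (a joint): travel of that seal button in m: 0 fully up, 0.010 fully down; it starts up (0 to 0.0015), slides against a steady friction of about 3 N, stops hard at 0.010 and stays where it is left (no spring)
- weight: bystander: loose steel scale weight, 42 mm across, 66 mm tall with a small knob; origin: centre of the underside
- cup: bystander: loose open metal cup, 72 mm across, 75 mm tall; origin: centre of the underside
- tape: bystander: loose roll of blank paper tape lying flat, 90 mm across, 40 mm tall; origin: centre of the underside
Not all that is in view belongs to the job. What is shaped like the can_low but blue is not meant.

How it is judged:
By the outcome, as a careful person would: the job done as asked, in the order asked, and still so for the second after the job is handed in, with the robot touching nothing.
It also fails if it takes over 51 s, if anything falls off the work surface, if the arm or the gripper's body presses on something with over 40 N, if the wrist force passes 120 N, or if a joint passes its speed limit or range.

## Working session

There is one attempt and no reset: what is moved stays moved. The work goes in short steps, Python scripts to look and compute and a tool call to move; the robot and the scene stay as the last step left them, time stands still between calls to the robot, and variables do not carry over. Pictures are saved under pics/ and viewed, and the job is handed in when it is done.

Besides the shell and the picture viewer there is one more tool, called after "Call:" as name([rows], argument=value, ...), one row to a line, values as JSON. servo_tool: Moves the arm, as the interface text tells. Its arguments: {"type":"object","properties":{"increments":{"type":"array","items":{"type":"object","properties":{"offset":{"type":"array","items":{"type":"number"}},"yaw":{"type":"number"}}}},"claw":{"type":"number"},"force":{"type":"number"}},"required":["increments"]}

```bash
ls; mkdir -p pics
python3 - <<'E'
from workcell import env
import numpy as np, cv2
s=env.get_state(); print(s)
for n in("side","top"):
    p,d=env.read_camera(n); np.savez(f"{n}0.npz",p=p,d=d); cv2.imwrite(f"pics/{n}0.png",p[:,:,::-1]); print(n,env.camera_model(n), (d>0).mean())
E
```

```text
pics
{'clock': 0.0, 'joint_pos': array([ 1.10941140e+00,  3.14045693e-01,  4.49874039e-02,  1.30361434e+00,
       -7.80825545e-06,  1.43120712e+00]), 'qvel': array([-2.48383299e-04, -4.11293853e-05,  9.22447064e-04,  6.21023819e-04,
       -1.53538120e-03,  9.50087567e-04]), 'tau': array([-5.24142779e-04, -4.80623531e+01,  2.98534369e+01,  1.94012630e-02,
       -2.28134122e-04, -5.79502739e-06]), 'tcp_pos': array([0.1816302 , 0.54501844, 0.23038656]), 'orientation': array([ 0.69777966,  0.11264719,  0.69816708, -0.11391613]), 'wrist_force': array([0.69679476, 0.02075306, 0.62241969]), 'ft_torque': array([-0.04834214, -0.01856457,  0.00067094]), 'finger_gap': 0.08576877016803361}
side {'vertical_fov': 45.48110445335135, 'cx': 251.0726888548018, 'cy': 184.57527587438383, 'D': array([-0.11063211,  0.        ,  0.        ,  0.        ,  0.        ]), 'world_from_camera': array([[ 9.66112534e-01,  1.54850378e-01, -2.06513756e-01,
         2.48007207e-01],
       [-2.58121228e-01,  5.79424546e-01, -7.73072200e-01,
        -1.07957768e+00],
       [-5.13828827e-05,  8.00180327e-01,  5.99759487e-01,
         9.21528730e-01],
       [ 0.00000000e+00,  0.00000000e+00,  0.00000000e+00,
         1.00000000e+00]])} 0.99603271484375
top {'vertical_fov': 55.39464723674283, 'cx': 251.12389197468832, 'cy': 191.17945158215923, 'D': array([-0.02810855,  0.        ,  0.        ,  0.        ,  0.        ]), 'world_from_camera': array([[-0.01742512,  0.98700286, -0.1597552 ,  0.32538041],
       [-0.99983929, -0.0178747 , -0.00137746, -0.04768781],
       [-0.00421514,  0.15970552,  0.9871557 ,  1.20844119],
       [ 0.        ,  0.        ,  0.        ,  1.        ]])} 0.995880126953125
```

View pics/side0.png

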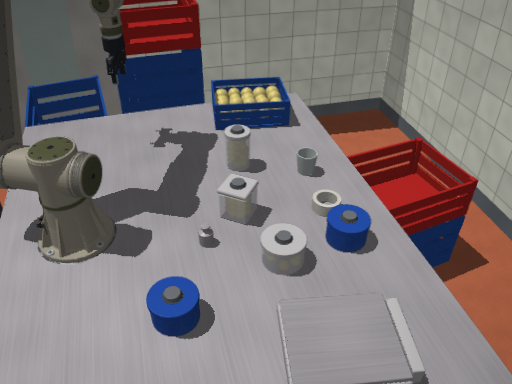

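View pics/top0.png

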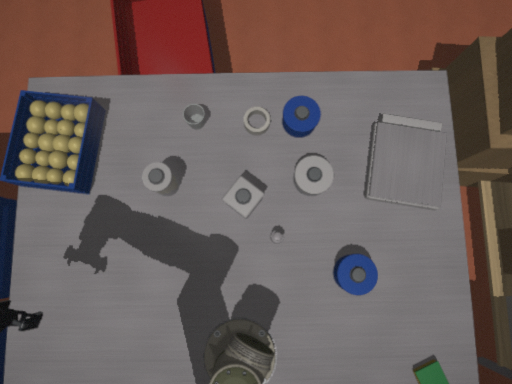

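Both views show the white-lidded canisters. In the top view the low one is at about (314,175), the square one at (243,196) and the tall one at (156,177). The blue ones at (301,117) and (357,274) are decoys. Next I'll measure the buttons.

```bash
cat > h.py <<'E'
import numpy as np, cv2
from workcell import env
def K(m):
    f=192/np.tan(np.radians(m["vertical_fov"]/2)); return np.array([[f,0,m["cx"]],[0,f,m["cy"]],[0,0,1]])
def rays(n,uv):
    m=env.camera_model(n); q=cv2.undistortPoints(np.array(uv,float).reshape(-1,1,2),K(m),m["D"]).reshape(-1,2)
    T=m["world_from_camera"]; d=np.c_[q[:,0],-q[:,1],-np.ones(len(q))]
    return T[:3,3],d@T[:3,:3].T
def plane(n,uv,z):
    o,d=rays(n,uv); return o+d*((z-o[2])/d[:,2])[:,None]
def depthpt(n,uv,dep):
    o,d=rays(n,uv); return o+d*np.array(dep)[:,None]
E
cat > meas.py <<'E'
from h import *
import sys
tag=sys.argv[1]
C={"low":((314,175),(284,239),.092),"square":((243,196),(238,184),.122),"tall":((156,177),(237,131),.152)}
for k,(t,s,z) in C.items():
  for n,c in (("top",t),("side",s)):
    f=np.load(f"{n}{tag}.npz"); p,d=f["p"],f["d"]
    hsv=cv2.cvtColor(p,cv2.COLOR_RGB2HSV); r=12
    w=np.s_[c[1]-r:c[1]+r+1,c[0]-r:c[0]+r+1]
    g=p[w].max(2); th,_=cv2.threshold(g,0,255,cv2.THRESH_OTSU)
    _,lab,st,ce=cv2.connectedComponentsWithStats((g<th).astype(np.uint8))
    l=lab[r,r]; ys,xs=np.nonzero(lab==l); ys=ys+c[1]-r; xs=xs+c[0]-r
    P=depthpt(n,np.c_[xs,ys],d[ys,xs]); zt=np.percentile(P[:,2],90)
    top=P[np.abs(P[:,2]-np.median(P[:,2]))<.004]
    cc=np.array([xs.mean(),ys.mean()]); bb=(xs.min(),xs.max(),ys.min(),ys.max())
    print(k,n,l,len(xs),cc.round(1),bb,"plane",plane(n,[cc],z)[0].round(4),"depth med",np.median(P,0).round(4),"p10/90z",np.percentile(P[:,2],[10,90]).round(4),"ext",np.ptp(top,0).round(3),"mid",((top.max(0)+top.min(0))/2).round(4))
E
python3 meas.py 0
python3 - <<'E'
import numpy as np,cv2
p=np.load("top0.npz")["p"][:,:,::-1]
cv2.imwrite("pics/z0.png",cv2.resize(p[85:245,120:360],None,fx=3.3,fy=3.3,interpolation=cv2.INTER_CUBIC))
p=np.load("side0.npz")["p"][:,:,::-1]
cv2.imwrite("pics/z1.png",cv2.resize(p[110:290,170:390],None,fx=3.3,fy=3.3,interpolation=cv2.INTER_CUBIC))
E
```

```text
low top 1 194 [313.8 174. ] (np.int64(306), np.int64(321), np.int64(167), np.int64(181)) plane [ 0.5566 -0.2424  0.092 ] depth med [ 0.5569 -0.2429  0.09  ] p10/90z [0.0792 0.0933] ext [0.039 0.038 0.007] mid [ 0.5606 -0.2465  0.0901]
low side 1 209 [283.4 237.5] (np.int64(275), np.int64(292), np.int64(230), np.int64(244)) plane [ 0.5558 -0.2555  0.092 ] depth med [ 0.5567 -0.2522  0.0895] p10/90z [0.0792 0.0935] ext [0.035 0.039 0.008] mid [ 0.5578 -0.247   0.0896]
square top 3 214 [242.9 195.8] (np.int64(235), np.int64(251), np.int64(188), np.int64(204)) plane [ 0.4875 -0.0211  0.122 ] depth med [ 0.4875 -0.0214  0.1199] p10/90z [0.1092 0.1232] ext [0.037 0.036 0.007] mid [ 0.4873 -0.0215  0.12  ]
square side 2 152 [237.7 183.6] (np.int64(230), np.int64(246), np.int64(178), np.int64(189)) plane [ 0.4867 -0.0341  0.122 ] depth med [ 0.4873 -0.0299  0.1192] p10/90z [0.1106 0.1234] ext [0.036 0.04  0.008] mid [ 0.4896 -0.0224  0.1193]
tall top 2 223 [156.1 175.8] (np.int64(148), np.int64(164), np.int64(168), np.int64(184)) plane [0.5474 0.2338 0.152 ] depth med [0.5476 0.2346 0.1486] p10/90z [0.1389 0.1521] ext [0.04  0.039 0.007] mid [0.549  0.2359 0.149 ]
tall side 1 276 [236.9 124.9] (np.int64(225), np.int64(249), np.int64(119), np.int64(134)) plane [0.5538 0.2518 0.152 ] depth med [0.5737 0.4819 0.0384] p10/90z [0.0186 0.1512] ext [0.097 0.036 0.008] mid [0.6093 0.4938 0.0384]
```

View pics/z0.png

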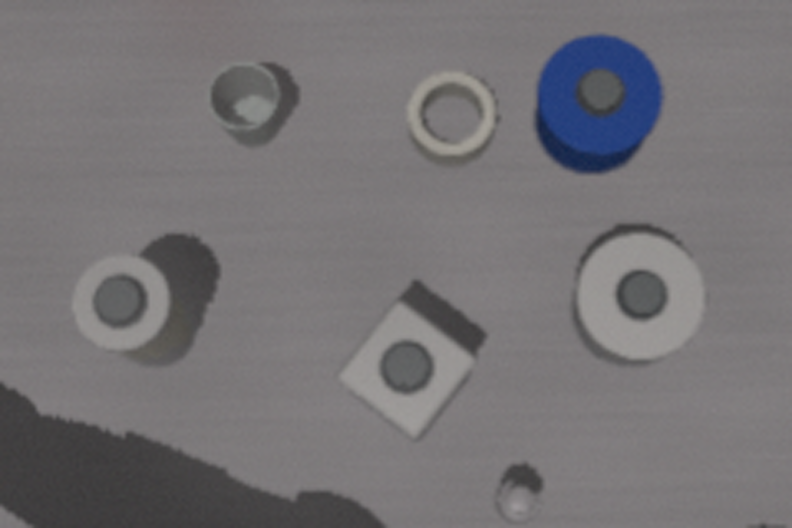

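View pics/z1.png

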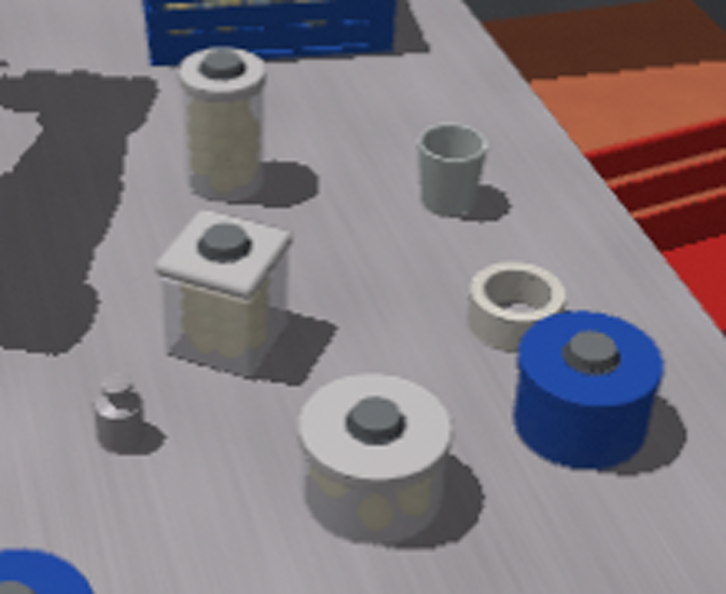

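```bash
cat > m2.py <<'E'
from h import *
from scipy.spatial.transform import Rotation as Ro
import sys
C={"low":(.557,-.243,.092),"square":(.4875,-.0215,.122),"tall":(.548,.235,.152)}
for n in ("top","side"):
    f=np.load(f"{n}{sys.argv[1]}.npz"); d=f["d"]; p=f["p"]; ys,xs=np.nonzero((d>0))
    P=depthpt(n,np.c_[xs,ys],d[ys,xs]); br=p[ys,xs].max(1)
    for k,c in C.items():
        near=np.hypot(P[:,0]-c[0],P[:,1]-c[1])<.035
        lid=near&(abs(P[:,2]-c[2]+.012)<.004)&(br>140); a=near&(P[:,2]>c[2]-.004)&(br<140)
        if '-d' in sys.argv: a=near&(P[:,2]>c[2]-.014)&(br<140)
        print(n,k,a.sum(),"mean",P[a].mean(0).round(4),"mid",((P[a].max(0)+P[a].min(0))/2).round(4),"lidz",np.median(P[lid][:,2]).round(4),"btn-med z",np.median(P[a][:,2]).round(4))
s=env.get_state(); q=s["orientation"]; R=Ro.from_quat([*q[1:],q[0]]).as_matrix(); print(R.round(4)); print(s["tcp_pos"],s["joint_pos"].round(3))
for k,c in C.items(): print(k,(R.T@(np.array(c)-s["tcp_pos"])*100).round(2))
E
python3 m2.py 0
```

```text
top low 121 mean [ 0.5579 -0.2456  0.0915] mid [ 0.5583 -0.2465  0.0917] lidz 0.0798 btn-med z 0.0912
top square 129 mean [ 0.4881 -0.0217  0.1213] mid [ 0.4873 -0.0215  0.122 ] lidz 0.1098 btn-med z 0.1211
top tall 127 mean [0.5488 0.236  0.1507] mid [0.549  0.2359 0.1525] lidz 0.1397 btn-med z 0.1505
side low 120 mean [ 0.5589 -0.2477  0.0916] mid [ 0.5583 -0.247   0.0919] lidz 0.0799 btn-med z 0.0914
side square 85 mean [ 0.4888 -0.025   0.1214] mid [ 0.4899 -0.0226  0.1218] lidz 0.1102 btn-med z 0.1214
side tall 57 mean [0.5505 0.2333 0.1512] mid [0.5511 0.236  0.1513] lidz 0.14 btn-med z 0.1512
[[-8.000e-04  3.163e-01  9.487e-01]
 [-1.500e-03  9.487e-01 -3.163e-01]
 [-1.000e+00 -1.700e-03 -2.000e-04]]
[0.18164578 0.54506054 0.23047166] [1.109 0.314 0.045 1.304 0.    1.431]
low [ 13.94 -62.86  60.54]
square [ 10.91 -44.05  46.94]
tall [  7.87 -17.81  44.56]
```

Call:
servo_tool([
  {"offset":[0,-1.5,1.5],"yaw":0},
  {"offset":[0,-4,4],"yaw":0},
  {"offset":[0,-7,7],"yaw":0},
  {"offset":[0,-10,10],"yaw":0},
  {"offset":[0,-13,13],"yaw":0},
  {"offset":[0,-16,16],"yaw":0},
  {"offset":[0,-18.5,18.5],"yaw":0},
  {"offset":[0,-20,20],"yaw":0},
], claw=0, force=40)

```text
clock: 0.9
tcp_pos: [0.3087, 0.2903, 0.2311]
orientation: [0.698, 0.114, 0.698, -0.114]
wrist_force: [-0.3, -0.2, -0.8]
finger_gap: -0.0004
```

```bash
python3 m2.py 0 | tail -8; python3 -c "
from workcell import env;s=env.get_state();print(s['clock'],s['wrist_force'],s['finger_gap'])"
```

```text
side tall 57 mean [0.5505 0.2333 0.1512] mid [0.5511 0.236  0.1513] lidz 0.14 btn-med z 0.1512
[[-3.000e-04  3.181e-01  9.480e-01]
 [-6.000e-04  9.480e-01 -3.182e-01]
 [-1.000e+00 -7.000e-04 -1.000e-04]]
[0.30874847 0.2903099  0.23105665] [ 0.565  0.021 -0.308  1.242 -0.     0.889]
low [ 13.93 -42.65  40.5 ]
square [ 10.92 -23.87  26.87]
tall [ 7.9   2.37 24.44]
0.9 [-0.34519066 -0.17245275 -0.76800351] -0.0003589754527114211
```

Call:
servo_tool([
  {"offset":[0,-2,2],"yaw":0},
  {"offset":[0,-5,4.7],"yaw":0},
  {"offset":[0,-8,7.5],"yaw":0},
  {"offset":[0,-11,10.3],"yaw":0},
  {"offset":[0,-14,13],"yaw":0},
  {"offset":[0,-17,16],"yaw":0},
  {"offset":[0,-20,19],"yaw":0},
  {"offset":[0,-23,22],"yaw":0},
])

```text
clock: 1.7
tcp_pos: [0.4445, 0.0031, 0.2311]
orientation: [0.698, 0.113, 0.698, -0.113]
wrist_force: [0.1, 0.2, 0.0]
finger_gap: 0.0001
```

Call:
servo_tool([
  {"offset":[0,-3,3],"yaw":0},
  {"offset":[0,-6,6],"yaw":0},
  {"offset":[0,-9,9],"yaw":0},
  {"offset":[0,-12,12],"yaw":0},
  {"offset":[0,-15,14.5],"yaw":0},
  {"offset":[0,-18,16.5],"yaw":0},
  {"offset":[0,-20,18.6],"yaw":0},
  {"offset":[0,-20,18.6],"yaw":0},
])

```text
clock: 2.5
tcp_pos: [0.5583, -0.2472, 0.2297]
orientation: [0.698, 0.114, 0.698, -0.115]
wrist_force: [-0.1, 0.2, -0.3]
finger_gap: -0.0
```

```bash
python3 m2.py 0 | tail -7; python3 -c "
from workcell import env;s=env.get_state();print(s['clock'],s['wrist_force'],s['finger_gap'])"
```

```text
[[-6.000e-04  3.196e-01  9.475e-01]
 [-2.000e-04  9.475e-01 -3.196e-01]
 [-1.000e+00 -3.000e-04 -5.000e-04]]
[ 0.55830662 -0.24722898  0.22968407] [-0.548  0.385  0.144  1.331 -0.    -0.223]
low [13.77  0.36 -0.25]
square [ 10.77  19.13 -13.92]
tall [  7.76  45.37 -16.39]
2.5 [-0.11843132  0.15332284 -0.32930562] -3.9270354978801137e-05
```

Call:
servo_tool([
  {"offset":[1.5,0,0],"yaw":0},
  {"offset":[4,0,0],"yaw":0},
  {"offset":[7,0,0],"yaw":0},
  {"offset":[9.5,0,0],"yaw":0},
  {"offset":[11.2,0,0],"yaw":0},
  {"offset":[12.2,0,0],"yaw":0},
  {"offset":[12.6,0,0],"yaw":0},
  {"offset":[12.6,0,0],"yaw":0},
])

```text
clock: 3.3
tcp_pos: [0.5574, -0.2434, 0.1053]
orientation: [0.698, 0.113, 0.698, -0.113]
wrist_force: [0.0, -0.3, 0.5]
finger_gap: -0.0001
```

```bash
cat > snap.py <<'E'
from h import *
import sys
t=sys.argv[1]
for n,w in (("side",np.s_[100:300,150:370]),("top",np.s_[100:280,110:360])):
    p,d=env.read_camera(n); np.savez(f"{n}{t}.npz",p=p,d=d)
    cv2.imwrite(f"pics/{n}{t}.png",cv2.resize(p[w][:,:,::-1],None,fx=2.8,fy=2.8,interpolation=cv2.INTER_CUBIC))
s=env.get_state(); print(s["clock"],s["tcp_pos"].round(4),s["wrist_force"].round(2))
E
python3 snap.py 1
```

```text
3.4 [ 0.5581 -0.244   0.1063] [-0.08 -0.77  0.07]
```

View pics/side1.png

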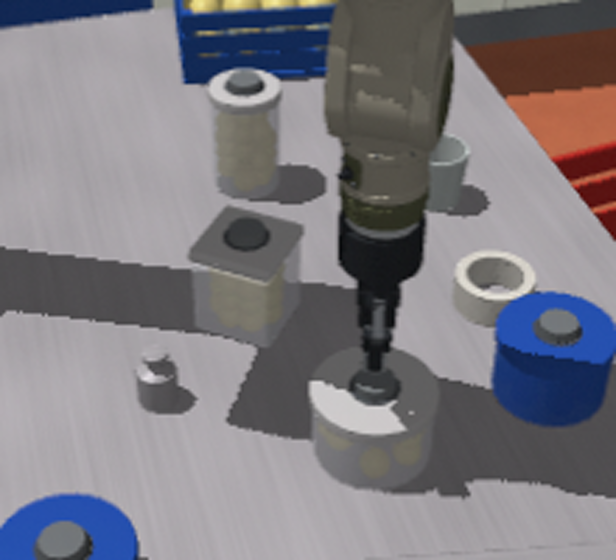

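View pics/top1.png

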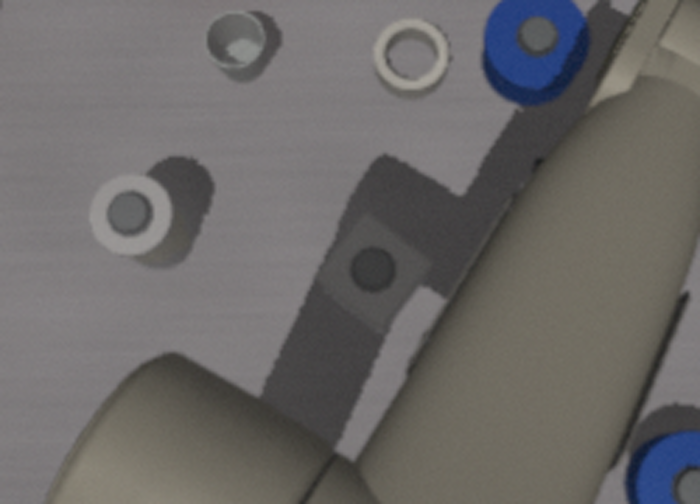

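The side view shows the closed fingertips centred above the low canister's button, at about (374,375) in the crop. I'll press slowly.

Call:
servo_tool([
  {"offset":[0.5,-0.15,0],"yaw":0},
  {"offset":[0.9,-0.2,0],"yaw":0},
  {"offset":[1.2,-0.2,0],"yaw":0},
  {"offset":[1.4,-0.2,0],"yaw":0},
  {"offset":[1.6,-0.2,0],"yaw":0},
  {"offset":[1.8,-0.2,0],"yaw":0},
  {"offset":[1.9,-0.2,0],"yaw":0},
  {"offset":[2.0,-0.2,0],"yaw":0},
])

```text
clock: 4.2
tcp_pos: [0.5567, -0.2457, 0.0853]
orientation: [0.698, 0.113, 0.698, -0.113]
wrist_force: [-2.5, -0.4, 2.4]
finger_gap: -0.0002
```

```bash
cat > st.py <<'E'
from workcell import env
s=env.get_state(); print(s["clock"],s["tcp_pos"].round(4),s["wrist_force"].round(2),s["ft_torque"].round(2))
E
python3 st.py
```

```text
4.2 [ 0.5567 -0.2457  0.0853] [-2.55 -0.39  2.39] [ 0.02  0.35 -0.03]
```

Call:
servo_tool([
  {"offset":[0.1,0,0],"yaw":0},
  {"offset":[0.2,0,0],"yaw":0},
  {"offset":[0.25,0,0],"yaw":0},
  {"offset":[0.3,0,0],"yaw":0},
  {"offset":[0.35,0,0],"yaw":0},
  {"offset":[0.35,0,0],"yaw":0},
  {"offset":[0.35,0,0],"yaw":0},
  {"offset":[0.35,0,0],"yaw":0},
])

```text
clock: 5.0
tcp_pos: [0.5568, -0.2457, 0.0821]
orientation: [0.698, 0.113, 0.698, -0.113]
wrist_force: [-4.1, 1.1, 5.4]
finger_gap: -0.0
```

```bash
python3 st.py
```

```text
5.0 [ 0.5568 -0.2457  0.0821] [-4.05  1.15  5.42] [0.06 0.64 0.01]
```

Call:
servo_tool([
  {"offset":[0,-0.01,-0.05],"yaw":0},
  {"offset":[0,-0.02,-0.08],"yaw":0},
  {"offset":[0,-0.03,-0.1],"yaw":0},
  {"offset":[0.03,-0.03,-0.1],"yaw":0},
  {"offset":[0.05,-0.03,-0.1],"yaw":0},
  {"offset":[0.05,-0.03,-0.1],"yaw":0},
  {"offset":[0.05,-0.03,-0.1],"yaw":0},
  {"offset":[0.05,-0.03,-0.1],"yaw":0},
])

```text
clock: 5.8
tcp_pos: [0.5567, -0.2458, 0.082]
orientation: [0.699, 0.113, 0.697, -0.113]
wrist_force: [-0.1, 1.2, 6.9]
finger_gap: -0.0002
```

```bash
python3 st.py
```

```text
5.8 [ 0.5567 -0.2458  0.082 ] [-0.13  1.15  6.87] [0.18 0.07 0.  ]
```

Call:
servo_tool([
  {"offset":[0.05,0,-0.01],"yaw":0},
  {"offset":[0.1,0,-0.03],"yaw":0},
  {"offset":[0.15,0,-0.05],"yaw":0},
  {"offset":[0.2,0,-0.07],"yaw":0},
  {"offset":[0.2,0,-0.07],"yaw":0},
  {"offset":[0.2,0,-0.07],"yaw":0},
  {"offset":[0.2,0,-0.07],"yaw":0},
  {"offset":[0.2,0,-0.07],"yaw":0},
])

```text
clock: 6.6
tcp_pos: [0.5567, -0.2458, 0.0819]
orientation: [0.7, 0.113, 0.696, -0.113]
wrist_force: [-2.4, 2.9, 15.8]
finger_gap: 0.0001
```

```bash
python3 st.py
```

```text
6.6 [ 0.5567 -0.2458  0.0819] [-2.42  2.87 15.77] [ 0.52  0.46 -0.03]
```

Call:
servo_tool([
  {"offset":[-0.2,0,0.07],"yaw":0},
  {"offset":[-0.5,0,0.15],"yaw":0},
  {"offset":[-1.5,0,0.15],"yaw":0},
  {"offset":[-3.5,0,0.15],"yaw":0},
  {"offset":[-6.5,0,0.15],"yaw":0},
  {"offset":[-9,0,0.15],"yaw":0},
  {"offset":[-10.5,0,0.15],"yaw":0},
  {"offset":[-11,0,0.15],"yaw":0},
])

```text
clock: 7.4
tcp_pos: [0.5575, -0.2465, 0.1915]
orientation: [0.699, 0.113, 0.697, -0.114]
wrist_force: [-0.4, -0.3, -0.6]
finger_gap: 0.0001
```

```bash
python3 st.py; python3 m2.py 0 | tail -7
```

```text
7.4 [ 0.5575 -0.2465  0.1915] [-0.37 -0.32 -0.59] [ 0.   -0.02 -0.04]
[[ 2.800e-03  3.163e-01  9.487e-01]
 [-1.600e-03  9.487e-01 -3.163e-01]
 [-1.000e+00 -6.000e-04  3.100e-03]]
[ 0.55750471 -0.2464804   0.19154176] [-0.548  0.391  0.06   1.237  0.    -0.226]
low [ 9.95  0.32 -0.19]
square [  6.9   19.13 -13.78]
tall [  3.88  45.38 -16.14]
```

Call:
servo_tool([
  {"offset":[0,1.5,-1],"yaw":0},
  {"offset":[0,4.5,-3.2],"yaw":0},
  {"offset":[0,8,-5.7],"yaw":0},
  {"offset":[0,11.5,-8.2],"yaw":0},
  {"offset":[0,15,-10.7],"yaw":0},
  {"offset":[0,17.8,-12.7],"yaw":0},
  {"offset":[0,19.1,-13.7],"yaw":0},
  {"offset":[0,19.1,-13.7],"yaw":0},
])

```text
clock: 8.2
tcp_pos: [0.486, -0.0197, 0.1889]
orientation: [0.698, 0.112, 0.699, -0.112]
wrist_force: [0.1, -0.3, 0.3]
finger_gap: 0.0
```

Call:
servo_tool([
  {"offset":[1,0,0],"yaw":0},
  {"offset":[2.5,0,0],"yaw":0},
  {"offset":[4,0,0],"yaw":0},
  {"offset":[4.8,0,0],"yaw":0},
  {"offset":[5,0,0],"yaw":0},
  {"offset":[5,0,0],"yaw":0},
  {"offset":[5,0,0],"yaw":0},
  {"offset":[5,0,0],"yaw":0},
])

```text
clock: 9.0
tcp_pos: [0.4876, -0.0216, 0.1399]
orientation: [0.698, 0.113, 0.698, -0.113]
wrist_force: [0.7, 0.6, -0.0]
finger_gap: -0.0
```

```bash
python3 snap.py 2; python3 m2.py 2 -d
```

```text
9.1 [ 0.4875 -0.0215  0.1398] [0.24 0.67 0.17]
top low 199 mean [ 0.5583 -0.2449  0.0813] mid [ 0.5591 -0.2448  0.0825] lidz 0.08 btn-med z 0.081
top square 1197 mean [ 0.4868 -0.0208  0.6253] mid [ 0.4875 -0.0217  0.6227] lidz nan btn-med z 0.6234
top tall 244 mean [0.5485 0.2362 0.1463] mid [0.551  0.2387 0.1468] lidz 0.1397 btn-med z 0.1485
side low 191 mean [ 0.5592 -0.2467  0.0815] mid [ 0.5592 -0.2464  0.082 ] lidz 0.0799 btn-med z 0.0813
side square 989 mean [ 0.484  -0.0359  0.3228] mid [ 0.4869 -0.0225  0.3723] lidz nan btn-med z 0.3157
  return _methods._mean(a, axis=axis, dtype=dtype,
  ret = ret.dtype.type(ret / rcount)
m2.py:12: RuntimeWarning: Mean of empty slice.
  print(n,k,a.sum(),"mean",P[a].mean(0).round(4),"mid",((P[a].max(0)+P[a].min(0))/2).round(4),"lidz",np.median(P[lid][:,2]).round(4),"btn-med z",np.median(P[a][:,2]).round(4))
  ret = um.true_divide(
Traceback (most recent call last):
  File "m2.py", line 12, in <module>
    print(n,k,a.sum(),"mean",P[a].mean(0).round(4),"mid",((P[a].max(0)+P[a].min(0))/2).round(4),"lidz",np.median(P[lid][:,2]).round(4),"btn-med z",np.median(P[a][:,2]).round(4))
                                                           ~~~~~~~~^^^
ValueError: zero-size array to reduction operation maximum which has no identity
```

View pics/side2.png

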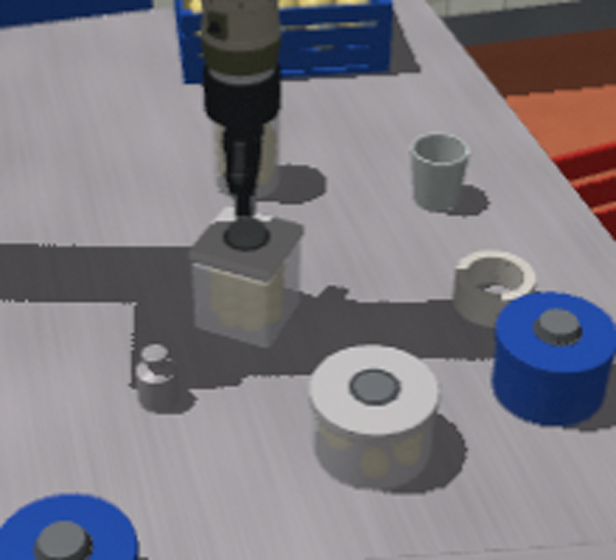

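The low button is down (depth z≈0.081) and the canister hasn't moved. The tip is centred over the square canister's button, so I'll press that one.

Call:
servo_tool([
  {"offset":[0.7,0,0],"yaw":0},
  {"offset":[1.3,0,0],"yaw":0},
  {"offset":[1.7,0,0],"yaw":0},
  {"offset":[1.9,0,-0.02],"yaw":0},
  {"offset":[2.1,0,-0.04],"yaw":0},
  {"offset":[2.3,0,-0.06],"yaw":0},
  {"offset":[2.5,0,-0.08],"yaw":0},
  {"offset":[2.6,0,-0.08],"yaw":0},
])

```text
clock: 9.9
tcp_pos: [0.4866, -0.0212, 0.1133]
orientation: [0.698, 0.113, 0.698, -0.113]
wrist_force: [-0.8, -0.6, 2.7]
finger_gap: -0.0
```

Call:
servo_tool([
  {"offset":[0.1,0,0],"yaw":0},
  {"offset":[0.2,0,0],"yaw":0},
  {"offset":[0.3,0,-0.02],"yaw":0},
  {"offset":[0.35,0,-0.03],"yaw":0},
  {"offset":[0.35,0,-0.03],"yaw":0},
  {"offset":[0.35,0,-0.03],"yaw":0},
  {"offset":[0.35,0,-0.03],"yaw":0},
  {"offset":[0.35,0,-0.03],"yaw":0},
])

```text
clock: 10.7
tcp_pos: [0.4866, -0.0212, 0.1119]
orientation: [0.699, 0.113, 0.697, -0.113]
wrist_force: [-5.4, 0.5, 17.7]
finger_gap: -0.0001
```

```bash
python3 st.py
```

```text
10.7 [ 0.4866 -0.0212  0.1119] [-5.38  0.49 17.7 ] [ 0.08  0.91 -0.01]
```

Call:
servo_tool([
  {"offset":[-0.15,0,-0.03],"yaw":0},
  {"offset":[-0.35,0,0],"yaw":0},
  {"offset":[-0.8,0,0.1],"yaw":0},
  {"offset":[-2,0,0.1],"yaw":0},
  {"offset":[-4.5,0,0.1],"yaw":0},
  {"offset":[-7.5,0,0.1],"yaw":0},
  {"offset":[-9.5,0,0.1],"yaw":0},
  {"offset":[-10,0,0.1],"yaw":0},
])

```text
clock: 11.5
tcp_pos: [0.4885, -0.0217, 0.2128]
orientation: [0.7, 0.113, 0.696, -0.113]
wrist_force: [0.6, 0.2, 0.8]
finger_gap: -0.0
```

```bash
python3 st.py; python3 m2.py 0 | tail -7
```

```text
11.5 [ 0.4885 -0.0217  0.2128] [0.58 0.24 0.78] [-0.02 -0.02  0.01]
[[ 4.700e-03  3.162e-01  9.487e-01]
 [-8.000e-04  9.487e-01 -3.162e-01]
 [-1.000e+00  7.000e-04  4.700e-03]]
[ 0.48851231 -0.02166482  0.21280782] [-0.209  0.15  -0.21   1.206  0.     0.113]
low [ 12.13 -18.84  13.44]
square [ 9.08 -0.02 -0.14]
tall [ 6.09 26.23 -2.5 ]
```

Call:
servo_tool([
  {"offset":[0,2,-0.2],"yaw":0},
  {"offset":[0,6,-0.6],"yaw":0},
  {"offset":[0,10.5,-1],"yaw":0},
  {"offset":[0,15,-1.4],"yaw":0},
  {"offset":[0,19.5,-1.8],"yaw":0},
  {"offset":[0,23.5,-2.2],"yaw":0},
  {"offset":[0,26,-2.4],"yaw":0},
  {"offset":[0,26.4,-2.4],"yaw":0},
])

```text
clock: 12.3
tcp_pos: [0.5474, 0.2394, 0.2085]
orientation: [0.698, 0.112, 0.699, -0.112]
wrist_force: [-0.1, -0.2, 0.5]
finger_gap: 0.0001
```

Call:
servo_tool([
  {"offset":[1,0,0],"yaw":0},
  {"offset":[2.3,0,0],"yaw":0},
  {"offset":[3.5,0,0],"yaw":0},
  {"offset":[4,0,0],"yaw":0},
  {"offset":[4.1,0,0],"yaw":0},
  {"offset":[4.1,0,0],"yaw":0},
  {"offset":[4.1,0,0],"yaw":0},
  {"offset":[4.1,0,0],"yaw":0},
])

```text
clock: 13.1
tcp_pos: [0.5481, 0.2367, 0.1695]
orientation: [0.698, 0.114, 0.698, -0.113]
wrist_force: [-0.1, -0.5, -1.0]
finger_gap: 0.0
```

```bash
python3 snap.py 3; python3 m2.py 3 -d 2>&1 | grep -E "low|square"
```

```text
13.2 [0.548  0.2368 0.1693] [-0.15  0.44  0.05]
top low 199 mean [ 0.5591 -0.2447  0.0813] mid [ 0.5593 -0.245   0.0824] lidz 0.0799 btn-med z 0.0811
top square 252 mean [ 0.4855 -0.0171  0.1112] mid [ 0.4845 -0.0167  0.1125] lidz 0.1103 btn-med z 0.1112
side low 188 mean [ 0.5591 -0.2467  0.0816] mid [ 0.5598 -0.2474  0.0822] lidz 0.0803 btn-med z 0.0814
side square 166 mean [ 0.486  -0.0188  0.1111] mid [ 0.4834 -0.0169  0.1123] lidz 0.1106 btn-med z 0.1111
low [  7.71 -45.23  16.02]
square [  4.72 -26.42   2.43]
```

View pics/side3.png

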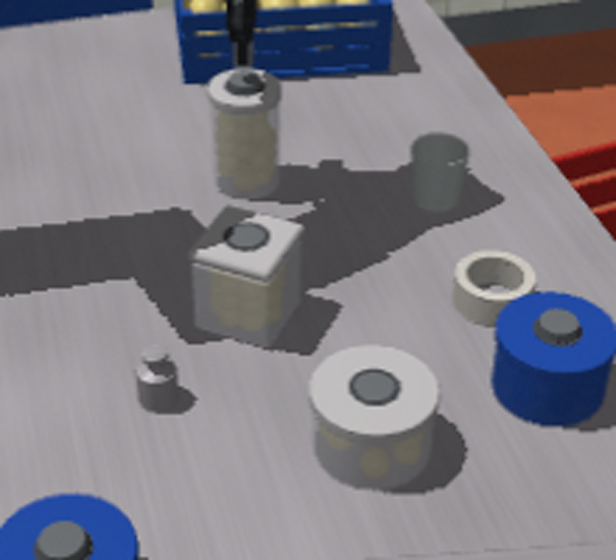

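The square button is down, and the lid corners match the previous picture. The tip is centred over the tall canister's button at about (245,78), so I'll press that next.

Call:
servo_tool([
  {"offset":[0.7,0,0],"yaw":0},
  {"offset":[1.3,0,0],"yaw":0},
  {"offset":[1.6,0,0],"yaw":0},
  {"offset":[1.8,0,-0.02],"yaw":0},
  {"offset":[2.0,0,-0.04],"yaw":0},
  {"offset":[2.2,0,-0.06],"yaw":0},
  {"offset":[2.4,0,-0.08],"yaw":0},
  {"offset":[2.5,0,-0.08],"yaw":0},
])

```text
clock: 14.0
tcp_pos: [0.5471, 0.2367, 0.1439]
orientation: [0.698, 0.113, 0.698, -0.113]
wrist_force: [-0.4, -1.8, 2.8]
finger_gap: -0.0
```

Call:
servo_tool([
  {"offset":[0.1,0,0],"yaw":0},
  {"offset":[0.2,0,-0.01],"yaw":0},
  {"offset":[0.3,0,-0.03],"yaw":0},
  {"offset":[0.35,0,-0.05],"yaw":0},
  {"offset":[0.35,0,-0.05],"yaw":0},
  {"offset":[0.35,0,-0.05],"yaw":0},
  {"offset":[0.35,0,-0.05],"yaw":0},
  {"offset":[0.35,0,-0.05],"yaw":0},
])

```text
clock: 14.8
tcp_pos: [0.5472, 0.2369, 0.142]
orientation: [0.699, 0.114, 0.697, -0.113]
wrist_force: [-1.9, -3.1, 11.5]
finger_gap: 0.0
```

```bash
python3 st.py
```

```text
14.8 [0.5472 0.2369 0.142 ] [-1.88 -3.07 11.5 ] [-0.76  0.42  0.02]
```

Call:
servo_tool([
  {"offset":[0.05,0.03,-0.03],"yaw":0},
  {"offset":[0.1,0.03,-0.04],"yaw":0},
  {"offset":[0.1,0.03,-0.04],"yaw":0},
  {"offset":[0.1,0.03,-0.04],"yaw":0},
  {"offset":[0.1,0.03,-0.04],"yaw":0},
  {"offset":[0.1,0.03,-0.04],"yaw":0},
  {"offset":[0.1,0.03,-0.04],"yaw":0},
  {"offset":[0.1,0.03,-0.04],"yaw":0},
])

```text
clock: 15.6
tcp_pos: [0.5474, 0.2371, 0.1421]
orientation: [0.699, 0.114, 0.696, -0.113]
wrist_force: [-3.6, -4.8, 15.1]
finger_gap: -0.0005
```

Call:
servo_tool([
  {"offset":[-0.2,0,0.02],"yaw":0},
  {"offset":[-0.5,0,0.1],"yaw":0},
  {"offset":[-1,0,0.1],"yaw":0},
  {"offset":[-2.5,0,0.1],"yaw":0},
  {"offset":[-5,0,0.1],"yaw":0},
  {"offset":[-8,0,0.1],"yaw":0},
  {"offset":[-11,0,0.1],"yaw":0},
  {"offset":[-12,0,0.1],"yaw":0},
])

```text
clock: 16.4
tcp_pos: [0.5483, 0.2378, 0.2625]
orientation: [0.699, 0.114, 0.697, -0.112]
wrist_force: [0.4, -0.2, 0.6]
finger_gap: 0.0002
```

Call:
servo_tool([
  {"offset":[0,0,-2],"yaw":0},
  {"offset":[0,1,-5],"yaw":0},
  {"offset":[0,2,-8],"yaw":0},
  {"offset":[0,3,-11],"yaw":0},
  {"offset":[0,4,-13.5],"yaw":0},
  {"offset":[0,5,-15.5],"yaw":0},
  {"offset":[0,5,-16],"yaw":0},
  {"offset":[0,5,-16],"yaw":0},
])

```text
clock: 17.2
tcp_pos: [0.4104, 0.3354, 0.2587]
orientation: [0.698, 0.112, 0.698, -0.113]
wrist_force: [-0.0, -0.3, -0.3]
finger_gap: -0.0001
```

```bash
python3 snap.py 4; python3 m2.py 4 -d 2>&1 | head -6
```

```text
17.3 [0.4115 0.3348 0.2589] [ 0.04 -0.43  0.52]
top low 198 mean [ 0.5593 -0.245   0.0813] mid [ 0.5594 -0.245   0.0827] lidz 0.0794 btn-med z 0.0811
top square 212 mean [ 0.4888 -0.0208  0.1111] mid [ 0.4888 -0.0198  0.113 ] lidz 0.1097 btn-med z 0.111
top tall 339 mean [0.5475 0.2357 0.1409] mid [0.5467 0.2354 0.1423] lidz 0.1411 btn-med z 0.1407
side low 184 mean [ 0.5595 -0.2466  0.0815] mid [ 0.56   -0.2461  0.0818] lidz 0.0803 btn-med z 0.0814
side square 138 mean [ 0.4894 -0.0226  0.1115] mid [ 0.4904 -0.0204  0.1124] lidz 0.1098 btn-med z 0.1112
side tall 150 mean [0.5501 0.2335 0.1413] mid [0.5484 0.2352 0.1422] lidz 0.1385 btn-med z 0.1412
```

View pics/side4.png

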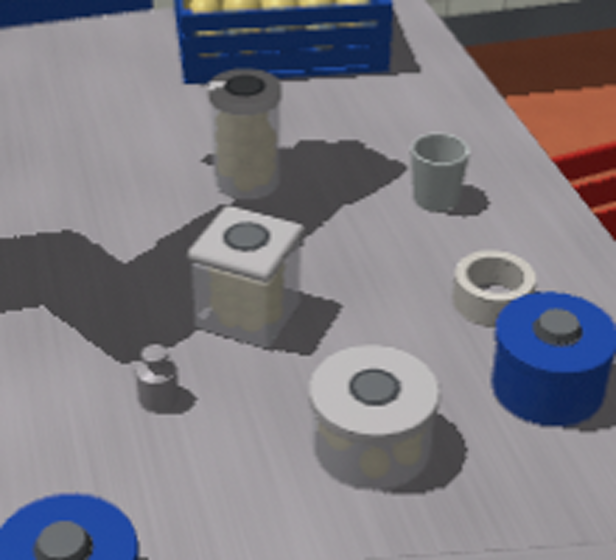

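View pics/top4.png

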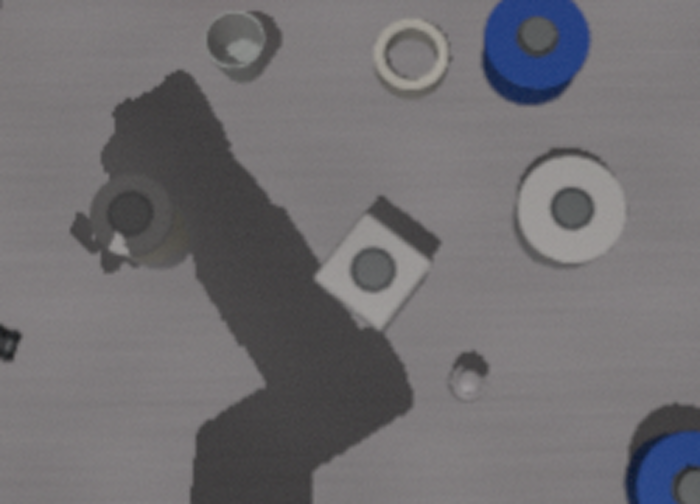

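All three buttons are nearly flush with their lids in both views. The canisters and the other things are where they were, and the arm is clear, so I'm handing in.

```bash
python3 -c "
from workcell import env;print(env.hand_in())"
```

```text
the job is handed in; nothing more can be done
None
```

I pressed all three lid buttons fully down with the closed fingertips, in the order low, square, tall, and handed the job in at about 17 s of the 51 s limit.

- **Pressing:** each button reached its hard stop, with the fingertip at z = 0.082, 0.112 and 0.142 m. That matches 2 mm above each lid. The force read at the stop was about 15–18 N, and the sideways force stayed at or below about 6 N in every reading.
- **Last pictures:** depth from both cameras puts the button tops about 1–2 mm above the lids for the low and square canisters. For the tall one, the arm's shadow on the lid makes the lid height less certain. Its button top reads 0.141 m, which agrees with the contact height.
- **Nothing disturbed:** the canisters look unmoved to within about 2 mm, which is the measuring noise. The weight, cup, tape and blue canisters look undisturbed, and the arm ended clear with no contact force.
- **One odd check:** midway through, the square button's position read about 4 mm off. This came from the arm's shadow on its lid, and the final pictures put it back within 2 mm of where it started.

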